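Push the vial carriers home on the sampler's loading rail

TASK

Push the row of four white vial carriers along the loading rail as one train, keeping them together, until the first rests fully against the red end stop and all four sit close up one behind the other; slide them steadily, without lifting, tipping or flicking any carrier. Only when the row is home, press the green button on the white head down to load it, then let go and move clear. Leave the bottle, the beaker and the weight where they stand.

Things in the scene. Friction and masses are not known exactly. Their poses are not given: they have to be found in the camera images.
- rail: Loading rail fixed on the bench (place and yaw vary): dark channel with low aluminium walls, white head at one end. Origin on the bench under the channel's middle line; x along the channel to the red stop, z up. Floor 8 mm above the bench, 46 mm wide; walls 6 mm thick, tops at 20 mm; x = -200 mm (open) to 140 mm (stop). Row home: carrier origins at x = 120, 80, 40, 0 mm, rear face at -20.
- stop_face (a point): Middle of the red end stop's face (rail x = 140 mm, 28 mm above the bench) that the first carrier must rest against. The stop is 62 mm high; the white head behind it (rail x = 152 to 230 mm, 110 mm wide) is 56 mm high.
- load_button (a joint): Travel of the round green load button on top of the white head: 0 m released, 0.006 m fully down. It springs back; fully down takes about 5 N.
- load_button_top (a point): Centre of the top of the green load button (36 mm diameter, in a black housing, on the white head); it is pressed straight down.
- carrier1: White vial carrier, 40 mm long (x) x 44 wide (y) x 40 high, about 0.12 kg, with 4 amber blue-capped vials fixed in its top (caps up to 56 mm). Origin: centre of its underside; x towards the red stop. First of the row, nearest the red stop.
- carrier2: White vial carrier, 40 mm long (x) x 44 wide (y) x 40 high, about 0.12 kg, with 4 amber blue-capped vials fixed in its top (caps up to 56 mm). Origin: centre of its underside; x towards the red stop. Second of the row, touching the first.
- carrier3: White vial carrier, 40 mm long (x) x 44 wide (y) x 40 high, about 0.12 kg, with 4 amber blue-capped vials fixed in its top (caps up to 56 mm). Origin: centre of its underside; x towards the red stop. Third of the row, touching the second.
- carrier4: White vial carrier, 40 mm long (x) x 44 wide (y) x 40 high, about 0.12 kg, with 4 amber blue-capped vials fixed in its top (caps up to 56 mm). Origin: centre of its underside; x towards the red stop. Last of the row, farthest from the stop. Its flat rear face (20 mm behind the origin, clear of the rail walls from 12 to 40 mm above its underside) is the place to push.
- amber_bottle: Bystander: small amber glass bottle with a blue cap, 40 mm diameter, 78 mm high, loose beside the rail. Origin at the centre of its underside.
- beaker: Bystander: open glass beaker, 52 mm across, 68 mm high, loose beside the rail. Origin at the centre of its underside.
- weight: Bystander: steel calibration weight with a knob, 38 mm diameter, 64 mm high, 0.5 kg, loose beside the rail. Origin at the centre of its underside.

How it is judged:
On the way, in this order (a step that is already met when the one before it is completed fails the run):
1. the row of carriers is pushed home against the red stop (x of carrier1 in the frame of rail between 0.117 and 0.123 m and y of carrier1 in the frame of rail between -0.004 and 0.004 m and z of carrier1 in the frame of rail between 0.004 and 0.012 m and x of carrier2 in the frame of rail between 0.0765 and 0.083 m and y of carrier2 in the frame of rail between -0.004 and 0.004 m and z of carrier2 in the frame of rail between 0.004 and 0.012 m and x of carrier3 in the frame of rail between 0.036 and 0.043 m and y of carrier3 in the frame of rail between -0.004 and 0.004 m and z of carrier3 in the frame of rail between 0.004 and 0.012 m and x of carrier4 in the frame of rail between -0.0045 and 0.003 m and y of carrier4 in the frame of rail between -0.004 and 0.004 m and z of carrier4 in the frame of rail between 0.004 and 0.012 m), for 0.2 s.
2. the green load button is pressed down with the row home (all of step 1 and value of joint load_button above 0.004 m), for 0.03 s.
At the end, for the whole second after the job is handed in: All four carriers stand on the channel floor, at rest: the first within 3 mm of the stop, the following ones within 3.5, 4 and 4.5 mm of their closed-up places (120, 80, 40, 0 mm along the rail); the button was pressed at least 4 mm after that and is released (all of step 1 and linear speed of each of carrier1, carrier2, carrier3, carrier4 below 0.01 m/s and value of joint load_button below 0.0015 m); the robot touches nothing.
It fails at once if a carrier is lifted off the channel floor (over 8 mm) or tipped (over 0.25 rad) (z of any of carrier1, carrier2, carrier3, carrier4 in the frame of rail above 0.016 m or angle between any of carrier1, carrier2, carrier3, carrier4's own z axis and vertical above 0.25 rad).
It fails at once if a carrier is flicked or flung (over 0.5 m/s) (linear speed of any of carrier1, carrier2, carrier3, carrier4 above 0.5 m/s).
It fails at once if the train is pulled apart: a gap of over 15 mm opens between neighbouring carriers (horizontal distance between carrier1 and carrier2 above 0.055 m or horizontal distance between carrier2 and carrier3 above 0.055 m or horizontal distance between carrier3 and carrier4 above 0.055 m).
It fails at once if the button is pressed before the row is home (value of joint load_button above 0.003 m and (x of carrier1 in the frame of rail below 0.11 m or x of carrier2 in the frame of rail below 0.07 m or x of carrier3 in the frame of rail below 0.03 m or x of carrier4 in the frame of rail below -0.01 m)).
It fails at once if a bystander is moved more than 15 mm or tipped (distance of any of amber_bottle, beaker, weight from where it was at the start of the episode above 0.015 m or angle between any of amber_bottle, beaker, weight's own z axis and vertical above 0.3 rad).
It also fails if it takes over 42 s, if anything falls off the work surface, if the arm or the gripper's body presses on something with over 40 N, if the wrist force passes 120 N, or if a joint passes its speed limit or range.

ROBOT

A 6-joint arm with a two-finger parallel gripper is mounted at the origin on the work surface. World frame = base frame: x ahead of the robot, y to its left, z up, the work surface at z = 0. Lengths are in m, angles in rad, forces in N, time in s.
With the tool pointing down it reaches from about 0.375 to 0.925 m from the base axis. Payload 5.7 kg.
Tool frame: the origin (TCP) lies on the mounting face of the last link; the fingertips stand 182 mm ahead of it and the grasp point (between the pads) lies 163 mm ahead of it (bot.grasp_offset is the y of the grasp point in the tool frame, in m); y points along the fingers, z is the direction in which the jaws open and shut, and the axes are right-handed (so a half turn about y gives the same grasp; the last joint's range is limited). The gripper opens to 88 mm and grips with 3 to 60 N. Pads are 20 mm wide; open, the fingers measure 115 mm over their backs; the gripper's body (75 mm by 178 mm) begins 61 mm behind the grasp point.
Start: joints at [-1.221, 0.359, 1.51, -0, 1.272, -0.115], TCP at [0.269, -0.536, 0.405] pointing down, gripper open.
Joint ranges: [-2.97, 2.97], [-1.01, 2.36], [0.21, 2.38], [-0.96, 4.11], [0.2, 2.71], [-2.98, 2.98]. Speed limits (rad/s): [2.39, 2.39, 3.14, 3.14, 3.14, 3.14].

INTERFACE

Orientations are given as a unit quaternion [x, y, z, w].
In Python, from workcell import get_state, eyes, bot gives the robot as it stands. The module is installed in compiled form; this text tells all that it offers.
- The arm moves only by the tool move_arm, never from a script. Its argument "series" is a list of rows, each a list of 7 numbers: the shift along the world's x, y, z in units of 30 mm (1.0 is 30 mm), then the turn, a rotation vector about the world's x, y, z in rad, then the opening, from 0 (shut) to 1 (fully open). In form: [[tx, ty, tz, wx, wy, wz, jaw], ...]. A call has exactly 10 rows; each row is the pose to reach, as a shift and turn from the pose commanded when the call began; what a row does not reach only later rows make up. A row lasts 1/8 s, in which the tool goes at most 62.5 mm and 10.7 degrees, less where a joint would pass 70% of its speed; a pose out of reach is approached as far as the arm can. A call with a gripper value outside its range is refused whole. The fingers move at their own pace and stop on an object; "grip_force" is the grip in N (left out, the last holds). Time passes only in rows, so rows that repeat a pose let the fingers close, or fill a call up. It gives the time, the measured TCP pose, the force and the opening at its end, in the units of the state.
- get_state(): the state, without advancing time (a new reading comes with each control period).
- eyes.capture(name): name is "scene" or "side" or "wrist"; returns a dict with "image" (400x640x3 uint8, red, green, blue), "K" (3x3 intrinsics, pixels), "view" (4x4, takes a point from world to camera coordinates). Camera axes: x right, y up, looking along -z (the intrinsics and any distortion apply to the point x, -y, -z); pixel columns grow to the right and rows downward; lengths in m; the calibration is good to about 2 mm. A picture is of the moment at which its call begins. There is no depth.
- bot.finish_job(): hands the job in, once; it reports no verdict.
The state is a dict: "time_s": time; "q": joint angles; "dq": joint speeds; "effort": joint torques, N m; "ee_pos": TCP position; "orientation": TCP orientation; "wrist_force": force on the tool from outside, world axes, zero at the start; "torque": the same for the moment, N m; "opening": finger opening in m.
Only numpy, scipy, OpenCV 4.12 (cv2) and the standard library are available. Lean on these libraries where they do the work, as an engineer would, in place of code of your own. Each camera call takes 0.05 s, during which the arm holds its last target. There are 200 camera calls.

## Working session

There is one attempt and no reset: what is moved stays moved. The work goes in short steps, Python scripts to look and compute and a tool call to move; the robot and the scene stay as the last step left them, time stands still between calls to the robot, and variables do not carry over. Pictures are saved under pics/ and viewed, about 8 in all and at most 12, crops included, and the job is handed in when it is done.

Besides the shell and the picture viewer there is one more tool, called as name(argument=value, ...) on one line, values as JSON. move_arm: Moves the arm, as the interface text tells. Its arguments: {"type":"object","properties":{"series":{"type":"array"},"grip_force":{"type":"number"}},"required":["series"]}

```bash
mkdir -p pics
cat > h.py <<'E'
import numpy as np, cv2
from workcell import get_state, eyes, bot
def snap(n,f):
    d=eyes.capture(n); cv2.imwrite(f'pics/{f}.png',d['image'][:,:,::-1]); np.savez(f'pics/{f}.npz',K=d['K'],view=d['view']); return d
def ray(f,u,v):
    d=np.load(f'pics/{f}.npz'); K,V=d['K'],d['view']; R,t=V[:3,:3],V[:3,3]
    c=np.linalg.inv(K)@[u,v,1]; return -R.T@t, R.T@(c*[1,-1,-1])
def onz(f,u,v,z):
    o,r=ray(f,u,v); return o+r*(z-o[2])/r[2]
def proj(f,p):
    d=np.load(f'pics/{f}.npz'); c=d['view'][:3,:3]@p+d['view'][:3,3]; q=d['K']@(c*[1,-1,-1]); return q[:2]/q[2]
E
python3 - <<'E'
from h import *
for n in ('scene','side'): d=snap(n,n+'0'); print(d.keys(),d['K'].tolist(),d['view'].round(3).tolist())
s=get_state(); print(s)
E
```

```text
dict_keys(['image', 'K', 'view']) [[464.0692221609845, 0.0, 318.3179718334188], [0.0, 464.0692221609845, 203.3574019681598], [0.0, 0.0, 1.0]] [[0.728, 0.685, 0.0, -0.437], [-0.557, 0.592, 0.582, 0.267], [0.399, -0.424, 0.813, -1.117], [0.0, 0.0, 0.0, 1.0]]
dict_keys(['image', 'K', 'view']) [[413.4321730976732, 0.0, 314.2012177945789], [0.0, 413.4321730976732, 194.16353844633701], [0.0, 0.0, 1.0]] [[-0.862, -0.507, -0.013, 0.517], [0.345, -0.605, 0.718, -0.222], [-0.372, 0.614, 0.696, -0.489], [0.0, 0.0, 0.0, 1.0]]
{'time_s': 0.1, 'q': array([-1.22114848e+00,  3.59426270e-01,  1.51130079e+00,  3.32458231e-06,
        1.27253507e+00, -1.15125515e-01]), 'dq': array([ 7.27387030e-04, -5.61740180e-04, -1.50544331e-03,  3.80849461e-05,
        3.19972467e-04, -7.90764580e-04]), 'effort': array([-1.45264548e-03, -5.16361177e+01, -2.71408564e+01,  6.75621629e-02,
        2.76332488e-02, -3.74092906e-05]), 'ee_pos': array([ 0.26880112, -0.53605939,  0.40390632]), 'orientation': array([-0.16291474,  0.68868558, -0.68751292,  0.16277886]), 'wrist_force': array([-0.26038623, -0.79291614,  0.07485005]), 'torque': array([-0.01843624,  0.01618956,  0.01393893]), 'opening': 0.08789702820134584}
```

View pics/scene0.png

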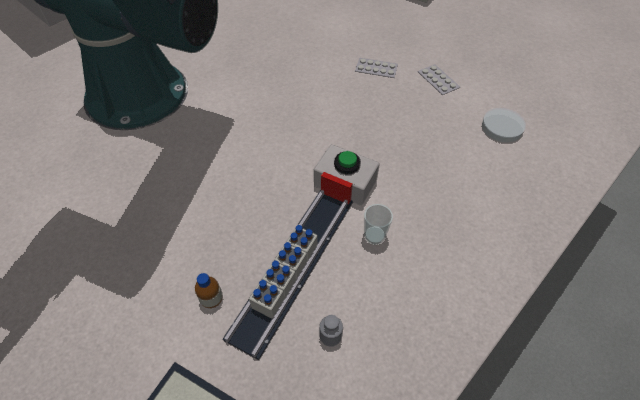

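View pics/side0.png

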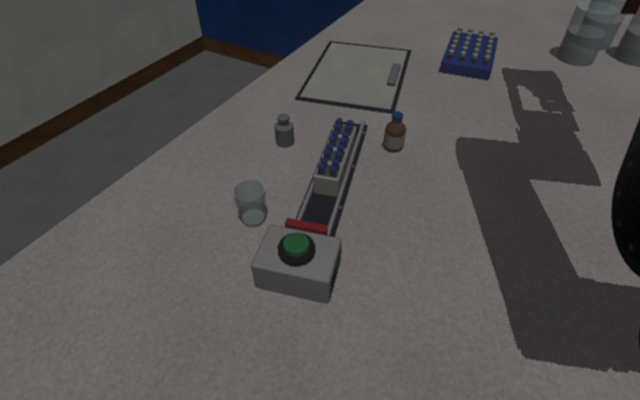

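The scene view shows the rail running from its open end at about (243,345) to the red stop at (336,188). The button is at (347,159), with the bottle, weight and beaker at (208,290), (331,333) and (376,225). I'll enlarge both views to measure.

Run:
```python
import cv2
a=cv2.imread('pics/scene0.png')[140:360,190:400]; b=cv2.imread('pics/side0.png')[105:305,225:425]
cv2.imwrite('pics/c.png',cv2.hconcat([cv2.resize(a[:200,:200],None,fx=4,fy=4)[:600]])) 
cv2.imwrite('pics/a.png',cv2.resize(a,None,fx=2.7,fy=2.7,interpolation=cv2.INTER_CUBIC))
cv2.imwrite('pics/b.png',cv2.resize(b,None,fx=3,fy=3,interpolation=cv2.INTER_CUBIC))
```

```text
(no output)
```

View pics/a.png

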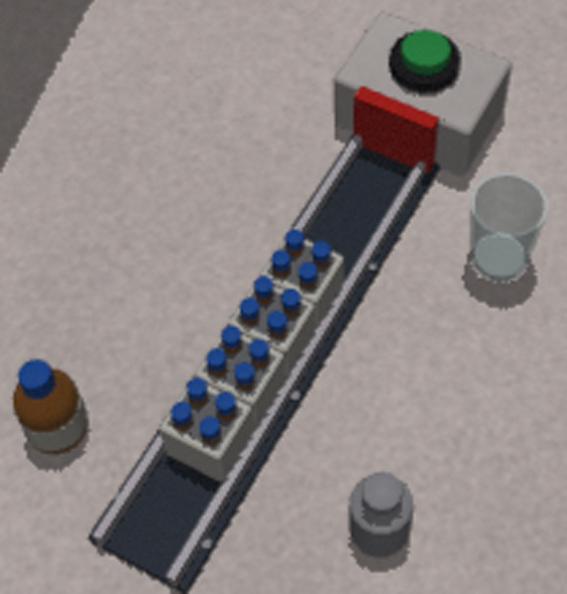

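View pics/b.png

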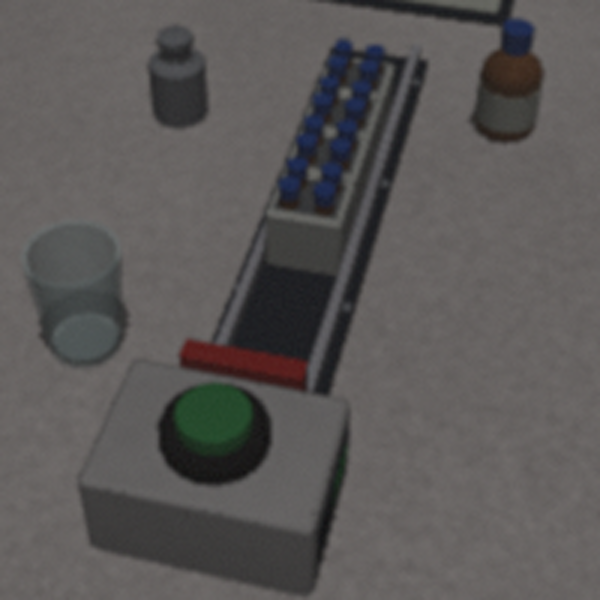

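```bash
cat > fit.py <<'E'
from h import *
from scipy.optimize import least_squares
A=lambda u,v:('scene0',190+u/2.7,140+v/2.7)
B=lambda u,v:('side0',225+u/3,105+v/3)
P=[((-200,29,20),A(93,540)),((-200,-23,20),A(170,574)),((152,55,56),A(335,80)),((152,-55,56),A(470,133)),((230,-55,56),A(512,67)),((230,55,56),A(385,14)),((140,0,62),A(397,107)),
((230,-55,56),B(82,485)),((230,55,56),B(318,530)),((152,55,56),B(350,402)),((152,-55,56),B(137,360)),((-200,29,20),B(418,50))]
def w(p,X): c,s=np.cos(p[2]),np.sin(p[2]); x,y,z=np.array(X)/1000; return np.array([p[0]+c*x-s*y,p[1]+s*x+c*y,z])
def rl(p,W): c,s=np.cos(p[2]),np.sin(p[2]); d=W[:2]-p[:2]; return 1000*np.array([c*d[0]+s*d[1],-s*d[0]+c*d[1],W[2]])
def res(p,P=P): return np.concatenate([proj(m[0],w(p,X))-m[1:] for X,m in P])
E
python3 - <<'E'
from fit import *
x0=onz(*A(240,430),.02)
best=min((least_squares(res,[x0[0],x0[1],y],loss='soft_l1') for y in (-3,-1.5,0,1.5,3)),key=lambda r:r.cost)
p=best.x; print(p,np.degrees(p[2]));print(res(p).reshape(-1,2).round(1).tolist())
np.save('p.npy',p)
print('button',[rl(p,onz(*m,z)).round(1) for z in(.066,.072,.078) for m in (A(428,48),B(213,410))])
print('c4 rear top',[rl(p,onz(*A(*m),.048)).round(1) for m in((165,428),(220,452))])
print('c1 front top',[rl(p,onz(*B(*m),.048)).round(1) for m in((270,212),(343,220))])
for n,m in(('bot',A(57,440)),('weight',A(380,545)),('beak',A(500,260))): print(n,rl(p,onz(*m,0)).round(),onz(*m,0).round(3))
for X in ((140,0,28),(190,0,70),(0,0,8),(-120,0,30),(-200,0,8)): print(X,w(p,X).round(4),np.hypot(*w(p,X)[:2]).round(3))
q=get_state()['orientation']
from scipy.spatial.transform import Rotation as R
print(R.from_quat(q).as_matrix().round(3))
E
```

```text
[ 0.59823648 -0.04558775  1.85115553] 106.06339900482315
[[0.7, -2.5], [-0.3, -0.3], [-2.0, -1.8], [-0.5, -1.0], [0.0, -4.4], [-2.8, -3.5], [-2.3, 0.7], [-2.9, -1.7], [-1.1, 0.1], [0.6, -2.6], [-2.2, -2.4], [-0.8, -3.0]]
button [array([200. ,  -0.6,  66. ]), array([184.6,  -3.1,  66. ]), array([195.1,  -2.5,  72. ]), array([189.3,  -1.5,  72. ]), array([190.1,  -4.4,  78. ]), array([1.94e+02, 1.00e-01, 7.80e+01])]
c4 rear top [array([-132.8,   18. ,   48. ]), array([-130.9,  -19.3,   48. ])]
c1 front top [array([ 27.1, -16.7,  48. ]), array([24. , 24.1, 48. ])]
bot [-156.   92.    0.] [ 0.553 -0.221  0.   ]
weight [-122. -123.    0.] [ 0.75  -0.129  0.   ]
beak [  98. -108.    0.] [0.675 0.079 0.   ]
(140, 0, 28) [0.5595 0.0889 0.028 ] 0.567
(190, 0, 70) [0.5457 0.137  0.07  ] 0.563
(0, 0, 8) [ 0.5982 -0.0456  0.008 ] 0.6
(-120, 0, 30) [ 0.6314 -0.1609  0.03  ] 0.652
(-200, 0, 8) [ 0.6536 -0.2378  0.008 ] 0.695
[[-0.894 -0.001  0.448]
 [-0.448  0.002 -0.894]
 [-0.    -1.    -0.002]]
```

move_arm(series=[[1.4,1.2,-0.3,0,0,0.154,0],[2.8,2.4,-0.55,0,0,0.308,0],[4.2,3.6,-0.8,0,0,0.462,0],[5.6,4.8,-1.1,0,0,0.616,0],[7.0,6.0,-1.35,0,0,0.77,0],[8.4,7.2,-1.6,0,0,0.925,0],[9.8,8.4,-1.9,0,0,1.08,0],[11.2,9.55,-2.15,0,0,1.233,0],[12.6,10.74,-2.4,0,0,1.387,0],[12.6,10.74,-2.4,0,0,1.387,0]])

```text
time_s: 1.35
ee_pos: [0.649, -0.2111, 0.3312]
orientation: [-0.566, 0.424, -0.423, 0.566]
wrist_force: [0.1, -0.3, -0.5]
opening: 0.0002
```

Run:
```python
from fit import *
s=get_state(); print(s['time_s'],s['ee_pos'],s['opening'],s['wrist_force'])
from scipy.spatial.transform import Rotation as R
print(R.from_quat(s['orientation']).as_matrix().round(3))
d=snap('wrist','wrist1'); print(d['K'].round(1).tolist(),d['view'].round(3).tolist())
for n in('scene0','side0'):
    a=cv2.imread(f'pics/{n}.png').astype(int); b,g,r=a[...,0],a[...,1],a[...,2]
    for nm,m in(('green',(g>r+30)&(g>b+25)),('red',(r>g+80)&(r>b+80))):
        y,x=np.nonzero(m); print(n,nm,len(x),x.mean(),y.mean(),x.min(),x.max(),y.min(),y.max())
```

```text
1.35 [ 0.64902045 -0.21110166  0.33119365] 0.00021132618909013094 [ 0.12299495 -0.32160758 -0.47558556]
[[ 0.282 -0.001  0.959]
 [-0.959  0.001  0.282]
 [-0.001 -1.    -0.   ]]
[[312.0, 0.0, 323.1], [0.0, 312.0, 195.0], [0.0, 0.0, 1.0]] [[0.959, 0.282, -0.0, -0.563], [-0.269, 0.917, -0.296, 0.382], [-0.083, 0.284, 0.955, -0.207], [0.0, 0.0, 0.0, 1.0]]
scene0 green 227 347.2466960352423 158.3259911894273 339 356 151 167
scene0 red 150 336.26 179.31333333333333 321 351 172 186
side0 green 355 295.6704225352113 242.48169014084507 284 307 234 252<stdin>:9: RuntimeWarning: Mean of empty slice.
  ret = ret.dtype.type(ret / rcount)
Traceback (most recent call last):
ValueError: zero-size array to reduction operation minimum which has no identity
```

View pics/wrist1.png

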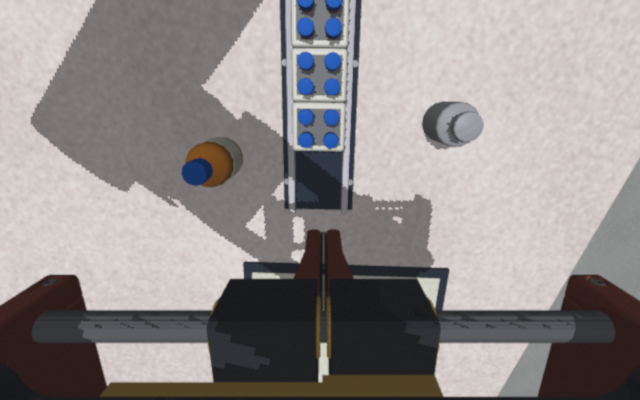

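The wrist view is over the open end: rail end at row ~208, carrier 4's rear edge at row ~151, columns 294–345, bottle at (210,165) and weight at (455,125). I'll enlarge it for accuracy.

```bash
python3 -c "
import cv2
a=cv2.imread('pics/wrist1.png')[0:220,260:380]
cv2.imwrite('pics/w1c.png',cv2.resize(a,None,fx=2.7*1,fy=2.7,interpolation=cv2.INTER_CUBIC))"
```

```text
(no output)
```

View pics/w1c.png

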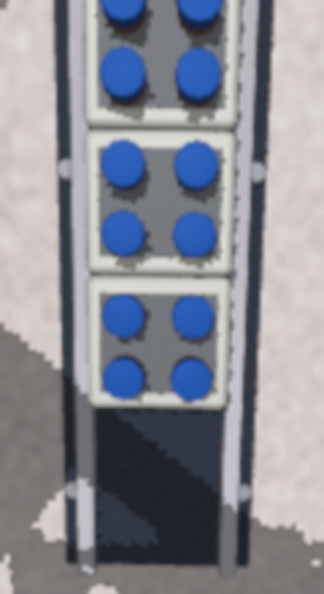

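```bash
cat >> fit.py <<'E'
W=lambda u,v,f='wrist1':(f,260+u/2.7,v/2.7)
E
python3 - <<'E'
from fit import *
L=[onz(*W(*m),.02) for m in((87,572),(228,573),(75,2),(244,2))]
for l in L: print(l.round(4))
a=(L[2]+L[3]-L[0]-L[1]); yaw=np.arctan2(a[1],a[0]); e=(L[0]+L[1])/2
o=e[:2]+.2*np.array([np.cos(yaw),np.sin(yaw)]); p=np.array([*o,yaw]); print(p,np.degrees(yaw),'widths',[np.linalg.norm(L[i]-L[i+1]) for i in(0,2)])
np.save('p2.npy',p); q=np.load('p.npy')
for t in(p,q): print('c4 rear',[rl(t,onz(*W(*m),.048)).round(1) for m in((90,408),(224,408))],'c3 rear',rl(t,onz(*W(160,271),.048)).round(1), 'tool',rl(t,get_state()['ee_pos']).round(1))
for t in (p,q): print(res(t).reshape(-1,2).mean(0), w(t,(140,0,28)),w(t,(191,0,70)))
print([rl(p,onz(*m,z)).round(1) for z in(.066,.072,.078) for m in (('scene0',347.3,157.8),('side0',295.7,242))])
E
```

```text
[ 0.6267 -0.2448  0.02  ]
[ 0.6766 -0.2306  0.02  ]
[ 0.5766 -0.0679  0.02  ]
[ 0.6257 -0.0535  0.02  ]
[ 0.59680336 -0.04535743  1.84865967] 105.92039697891671 widths [np.float64(0.051826723815575175), np.float64(0.05120387621318311)]
c4 rear [array([-135. ,   20.9,   48. ]), array([-134.7,  -21. ,   48. ])] c3 rear [-93.8  -0.8  48. ] tool [-174.8   -3.   331.5]
c4 rear [array([-134.3,   22.6,   48. ]), array([-134.1,  -19.4,   48. ])] c3 rear [-93.2   0.7  48. ] tool [-174.2   -1.3  331.5]
[-1.13142672 -1.98922975] [0.55840114 0.08927269 0.028     ] [0.54441176 0.13831652 0.07      ]
[-1.12033221 -1.87193799] [0.55949836 0.0889461  0.028     ] [0.54538661 0.13795486 0.07      ]
[array([198.2,   0.7,  66. ]), array([184.7,  -4.2,  66. ]), array([193.3,  -1.3,  72. ]), array([189.3,  -2.6,  72. ]), array([188.4,  -3.2,  78. ]), array([194. ,  -0.9,  78. ])]
```

move_arm(series=[[-0.1,-0.03,-0.8,0,0,-0.008,0],[-0.1,-0.03,-1.7,0,0,-0.008,0],[-0.1,-0.03,-2.6,0,0,-0.008,0],[-0.1,-0.03,-3.4,0,0,-0.008,0],[-0.1,-0.03,-3.9,0,0,-0.008,0],[-0.1,-0.03,-4.17,0,0,-0.008,0],[-0.1,-0.03,-4.17,0,0,-0.008,0],[-0.18,0.25,-4.17,0,0,-0.008,0],[-0.26,0.53,-4.17,0,0,-0.008,0],[-0.32,0.74,-4.17,0,0,-0.008,0]])

```text
time_s: 2.65
ee_pos: [0.6372, -0.191, 0.208]
orientation: [-0.563, 0.427, -0.427, 0.564]
wrist_force: [0.9, -0.1, -0.6]
opening: 0.0008
```

Run:
```python
from fit import *
from scipy.spatial.transform import Rotation as R
p=np.load('p2.npy')
s=get_state(); print(s['time_s'],s['ee_pos'],s['wrist_force'],rl(p,s['ee_pos']))
m=R.from_quat(s['orientation']).as_matrix(); print(np.degrees(np.arctan2(m[1,2],m[0,2])), m[:,1])
d=snap('wrist','wrist2')
```

```text
2.65 [ 0.63720631 -0.19098566  0.20802658] [ 0.920781   -0.11607826 -0.62720689] [-151.12505861    1.09280943  208.02657608]
15.674293437331215 [ 3.10149487e-04 -9.70439295e-05 -9.99999947e-01]
```

View pics/wrist2.png

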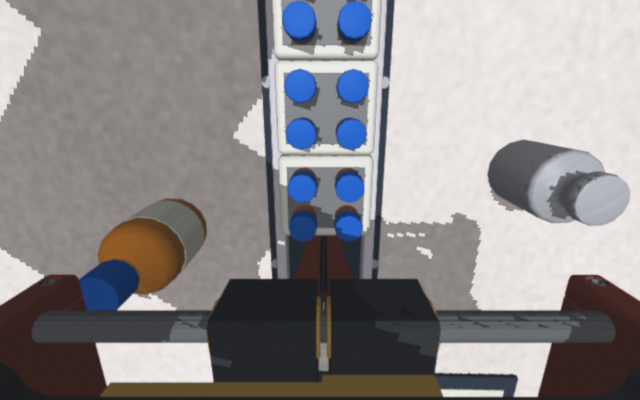

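The fingers sit centred behind carrier 4, whose rear edge is at row ~237, and clear of the bottle and walls. Starting a steady push.

move_arm(series=[[-0.03,0.13,0,0,0,0,0],[-0.06,0.26,0,0,0,0,0],[-0.11,0.48,0,0,0,0,0],[-0.18,0.75,0,0,0,0,0],[-0.255,1.0,0,0,0,0,0],[-0.33,1.26,0,0,0,0,0],[-0.4,1.52,0,0,0,0,0],[-0.475,1.78,0,0,0,0,0],[-0.55,2.03,0,0,0,0,0],[-0.625,2.28,0,0,0,0,0]])

```text
time_s: 3.95
ee_pos: [0.6186, -0.1231, 0.2077]
orientation: [0.563, -0.427, 0.427, -0.563]
wrist_force: [1.2, -2.9, 1.7]
opening: 0.0002
```

Run:
```python
from fit import *
p=np.load('p2.npy')
s=get_state(); print(s['time_s'],s['ee_pos'],s['wrist_force'],rl(p,s['ee_pos']))
```

```text
3.95 [ 0.61855072 -0.12309836  0.20765041] [ 1.17077203 -2.93226044  1.65303979] [-80.72441235   0.41124016 207.6504125 ]
```

move_arm(series=[[-0.07,0.24,0,0,0,0,0],[-0.14,0.48,0,0,0,0,0],[-0.21,0.72,0,0,0,0,0],[-0.27,0.96,0,0,0,0,0],[-0.33,1.15,0,0,0,0,0],[-0.37,1.28,0,0,0,0,0],[-0.4,1.39,0,0,0,0,0],[-0.415,1.46,0,0,0,0,0],[-0.43,1.51,0,0,0,0,0],[-0.44,1.54,0,0,0,0,0]])

```text
time_s: 5.2
ee_pos: [0.6054, -0.0773, 0.2075]
orientation: [0.563, -0.427, 0.427, -0.563]
wrist_force: [0.2, -4.1, 1.8]
opening: 0.0004
```

Run:
```python
from fit import *
p=np.load('p2.npy')
s=get_state(); print(s['time_s'],s['ee_pos'],s['wrist_force'],rl(p,s['ee_pos']))
snap('wrist','wrist3')
```

```text
5.2 [ 0.60538075 -0.07732287  0.2074974 ] [ 0.23239751 -4.08186563  1.76443122] [-33.0921486    0.51977544 207.4973962 ]
```

View pics/wrist3.png

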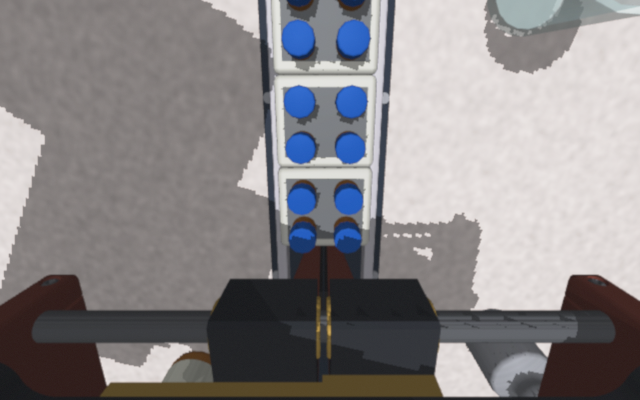

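The row is closed up, with the fingers against carrier 4 (rear edge at row ~250). I'll creep 6 mm further and look for the force rise at the stop.

move_arm(series=[[-0.005,0.02,0,0,0,0,0],[-0.01,0.04,0,0,0,0,0],[-0.015,0.06,0,0,0,0,0],[-0.02,0.08,0,0,0,0,0],[-0.03,0.1,0,0,0,0,0],[-0.035,0.12,0,0,0,0,0],[-0.04,0.14,0,0,0,0,0],[-0.045,0.15,0,0,0,0,0],[-0.045,0.16,0,0,0,0,0],[-0.045,0.16,0,0,0,0,0]])

```text
time_s: 6.5
ee_pos: [0.6053, -0.0755, 0.2079]
orientation: [0.565, -0.425, 0.429, -0.563]
wrist_force: [2.6, -17.4, -1.2]
opening: 0.0002
```

Force has risen to 17 N with the arm stalled, so the row is against the stop. I'll back off and rise behind the row before checking.

move_arm(series=[[0.03,-0.1,0,0,0,0,0],[0.1,-0.3,0,0,0,0,0],[0.2,-0.65,0,0,0,0,0],[0.3,-1.0,0,0,0,0,0],[0.3,-1.0,0.7,0,0,0,0],[0.3,-1.0,1.5,0,0,0,0],[0.3,-1.0,2.4,0,0,0,0],[0.3,-1.0,3.2,0,0,0,0],[0.3,-1.0,3.7,0,0,0,0],[0.3,-1.0,3.7,0,0,0,0]])

```text
time_s: 7.75
ee_pos: [0.6134, -0.1029, 0.3195]
orientation: [-0.563, 0.427, -0.428, 0.564]
wrist_force: [0.6, -0.3, -0.7]
opening: 0.0007
```

Run:
```python
from fit import *
p=np.load('p2.npy')
s=get_state(); print(s['time_s'],s['ee_pos'],s['wrist_force'],rl(p,s['ee_pos']))
snap('wrist','wrist4')
a=cv2.imread('pics/wrist4.png')[:250,220:420]
cv2.imwrite('pics/w4c.png',cv2.resize(a,None,fx=2.4,fy=2.4,interpolation=cv2.INTER_CUBIC))
```

```text
7.75 [ 0.61344731 -0.10285813  0.31947042] [ 0.60756907 -0.28251564 -0.66921492] [-5.98606448e+01 -2.33024320e-01  3.19470424e+02]
```

View pics/w4c.png

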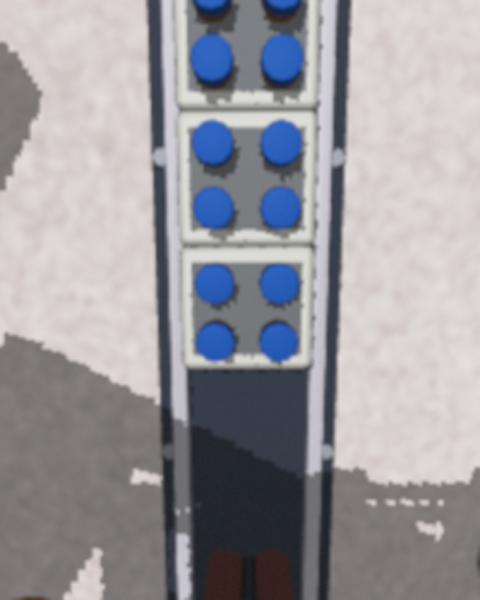

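move_arm(series=[[-0.2,0.7,0.1,0,0,0,0],[-0.45,1.6,0.3,0,0,0,0],[-0.75,2.6,0.5,0,0,0,0],[-1.0,3.6,0.5,0,0,0,0],[-1.3,4.5,0.5,0,0,0,0],[-1.45,5.1,0.5,0,0,0,0],[-1.55,5.45,0.5,0,0,0,0],[-1.55,5.45,0.5,0,0,0,0],[-1.55,5.45,0.5,0,0,0,0],[-1.55,5.45,0.5,0,0,0,0]])

```text
time_s: 9.05
ee_pos: [0.5668, 0.0603, 0.3335]
orientation: [0.563, -0.428, 0.428, -0.563]
wrist_force: [-0.2, 0.5, 0.7]
opening: 0.0004
```

Run:
```python
from fit import *
p=np.load('p2.npy')
s=get_state(); print(s['time_s'],s['ee_pos'],rl(p,s['ee_pos']))
print('rear c4',[rl(p,onz('wrist4',220+u/2.4,v/2.4,.048)).round(1) for u,v in((185,366),(310,366),(247,242),(247,108))])
d=snap('wrist','wrist5'); snap('side','side5')
a=d['image'].astype(int); m=(a[...,1]>a[...,0]+30)&(a[...,1]>a[...,2]+25)
y,x=np.nonzero(m); print(len(x),x.mean(),y.mean(),x.min(),x.max(),y.min(),y.max())
for z in(.066,.07,.074,.078): print(z,rl(p,onz('wrist5',(x.min()+x.max())/2,(y.min()+y.max())/2,z)).round(1))
b=cv2.imread('pics/side5.png')[100:310,220:430]
c=cv2.imread('pics/wrist5.png')
cv2.imwrite('pics/m5.png',cv2.hconcat([cv2.resize(c[0:300,200:450],(440,528)),cv2.resize(b,(350,528))]))
```

```text
9.05 [0.56684048 0.0602508  0.3335227 ] [ 1.09776356e+02 -1.54892543e-01  3.33522695e+02]
rear c4 [array([-20.7,  20.2,  48. ]), array([-20.9, -21.8,  48. ]), array([19.2, -0.8, 48. ]), array([58.3, -1.1, 48. ])]
1962 325.46687054026506 96.8914373088685 301 349 71 122
0.066 [192.2  -2.   66. ]
0.07 [192.1  -1.9  70. ]
0.074 [192.1  -1.9  74. ]
0.078 [192.1  -1.9  78. ]
```

View pics/m5.png

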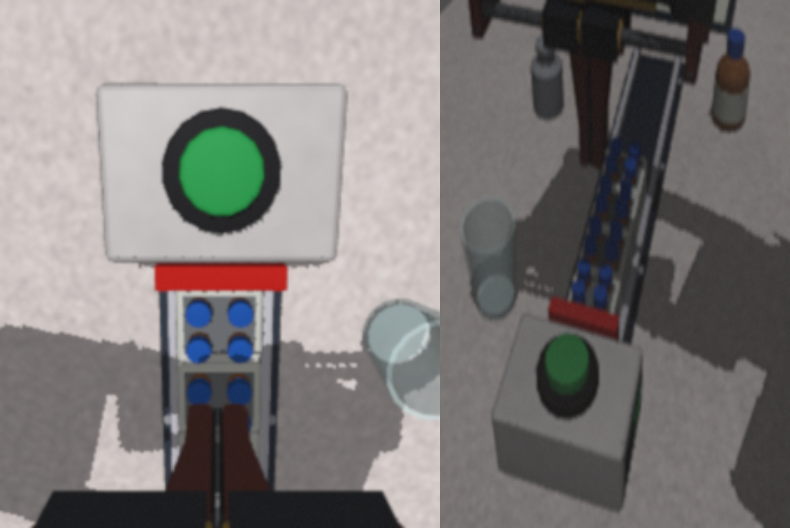

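The row is home: rear face measured at -20.8 mm, 40 mm pitch, carrier 1 against the red stop. The button centre is at rail (192, -2). Moving above it and down to about 10 mm over it.

move_arm(series=[[-0.2,0.7,0,0,0,0,0],[-0.4,1.5,0,0,0,0,0],[-0.6,2.2,0,0,0,0,0],[-0.7,2.64,0,0,0,0,0],[-0.7,2.64,-0.4,0,0,0,0],[-0.7,2.64,-1.0,0,0,0,0],[-0.7,2.64,-1.6,0,0,0,0],[-0.7,2.64,-2.0,0,0,0,0],[-0.7,2.64,-2.2,0,0,0,0],[-0.7,2.64,-2.2,0,0,0,0]])

```text
time_s: 10.4
ee_pos: [0.5455, 0.14, 0.2672]
orientation: [0.564, -0.428, 0.427, -0.563]
wrist_force: [-0.2, -0.0, -0.0]
opening: 0.0009
```

move_arm(series=[[0,0,-0.06,0,0,0,0],[0,0,-0.12,0,0,0,0],[0,0,-0.18,0,0,0,0],[0,0,-0.24,0,0,0,0],[0,0,-0.3,0,0,0,0],[0,0,-0.35,0,0,0,0],[0,0,-0.4,0,0,0,0],[0,0,-0.43,0,0,0,0],[0,0,-0.45,0,0,0,0],[0,0,-0.45,0,0,0,0]])

```text
time_s: 11.65
ee_pos: [0.5456, 0.1402, 0.2543]
orientation: [-0.563, 0.427, -0.427, 0.563]
wrist_force: [-1.7, -0.1, 6.8]
opening: 0.0002
```

move_arm(series=[[0,0,-0.02,0,0,0,0],[0,0,-0.04,0,0,0,0],[0,0,-0.06,0,0,0,0],[0,0,-0.08,0,0,0,0],[0,0,-0.09,0,0,0,0],[0,0,-0.09,0,0,0,0],[0,0,-0.09,0,0,0,0],[0,0,-0.09,0,0,0,0],[0,0,-0.09,0,0,0,0],[0,0,-0.09,0,0,0,0]])

```text
time_s: 12.9
ee_pos: [0.5455, 0.1402, 0.2539]
orientation: [-0.563, 0.427, -0.428, 0.564]
wrist_force: [-7.2, -1.6, 27.4]
opening: 0.0005
```

The arm stalled at 27 N. To confirm this is the button's end stop and not the housing, I'll rise about 2–3 mm and check for a spring force.

move_arm(series=[[0,0,0.05,0,0,0,0],[0,0,0.1,0,0,0,0],[0,0,0.15,0,0,0,0],[0,0,0.17,0,0,0,0],[0,0,0.17,0,0,0,0],[0,0,0.17,0,0,0,0],[0,0,0.17,0,0,0,0],[0,0,0.17,0,0,0,0],[0,0,0.17,0,0,0,0],[0,0,0.17,0,0,0,0]])

```text
time_s: 14.15
ee_pos: [0.5456, 0.1402, 0.2564]
orientation: [-0.563, 0.427, -0.427, 0.563]
wrist_force: [-0.8, -0.0, 3.3]
opening: 0.0002
```

At 2.5 mm up there is still 3.3 N of spring force, so the button was fully pressed. Retracting clear.

move_arm(series=[[0,0,0.2,0,0,0,0],[0,0,0.5,0,0,0,0],[0,0,1.0,0,0,0,0],[0,0,1.6,0,0,0,0],[0,0,2.2,0,0,0,0],[-0.3,-0.8,2.8,0,0,0,0],[-0.6,-1.8,3.2,0,0,0,0],[-0.7,-2.5,3.4,0,0,0,0],[-0.7,-2.5,3.4,0,0,0,0],[-0.7,-2.5,3.4,0,0,0,0]])

```text
time_s: 15.4
ee_pos: [0.5245, 0.0655, 0.3587]
orientation: [-0.563, 0.427, -0.427, 0.563]
wrist_force: [0.5, 0.3, -0.3]
opening: 0.0003
```

Run:
```python
from h import *
s=get_state(); print(s['time_s'],s['ee_pos'],s['wrist_force'],abs(s['dq']).max())
snap('scene','scene6'); snap('wrist','wrist6')
a=cv2.imread('pics/scene6.png')[140:360,190:400]; c=cv2.imread('pics/wrist6.png')
cv2.imwrite('pics/m6.png',cv2.hconcat([cv2.resize(c[0:300,200:450],(400,480)),cv2.resize(a,(400,480))]))
```

```text
15.4 [0.52454179 0.06552643 0.35873362] [ 0.49228806  0.27060713 -0.25535551] 0.010869299734775944
```

View pics/m6.png

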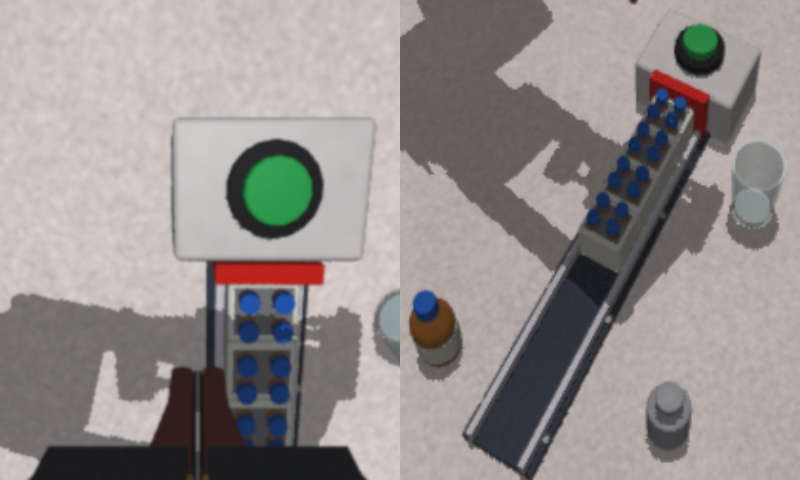

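The final views show the row closed up against the red stop, the button released, the three bystanders in place and the gripper clear. Handing in.

```bash
python3 -c "
from h import *
print(bot.finish_job())"
```

```text
the job is handed in; nothing more can be done
None
```

I pushed the four carriers home with closed fingertips on carrier 4's rear face, at about 60 mm/s with a slow finish. I then pressed the green button fully, let go, moved clear and handed in at about 15.5 s of the 42 s. No verdict is reported.

**Row home:** The push force rose from 4 N to 17 N as the arm stalled against the stop. With the fingers backed off, the rear face measured -20.8 mm along the rail (nominal -20), and the joints between carriers were about 40 mm apart.

**Button:** It stalled hard at 27 N. After rising 2.5 mm there was still 3.3 N of spring force, so the press went down to its end stop. It looked released in the last picture.

**Clear of the scene:** The last picture showed the bottle, beaker and weight apparently where they started. The wrist force was about 0 N.

**Disagreement:** My first rail fit, from the fixed cameras, had errors of 2–4 pixels. It agreed to about 2 mm with the closer wrist-camera measurement, which I used instead. I read button travel from forces and arm height, since the joint value can't be read directly.

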